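Tip the sweet into the serving dish and offer the dish with a quarter turn

ROBOT

A 7-joint arm with a two-finger parallel gripper is mounted at the origin on a cart in front of the work surface, level with it; the furniture and walls round the work are solid. World frame = base frame: x ahead of the robot, y to its left, z up, the work surface at z = 0. Lengths are in m, angles in rad, forces in N, time in s.
With the tool pointing down it reaches from about 0.4 to 0.85 m from the base axis. Payload 10.4 kg.
Tool frame: the origin (TCP) lies on the centre line of the jaws, within the pads' length; the fingertips stand 11 mm ahead of it and the grasp point (between the pads) lies 8 mm behind it (tip_reach is the distance from the TCP to the fingertips, in m); z points along the fingers, y is the line along which they close (so a half turn about z gives the same grasp; the last joint's range is limited). The gripper opens to 85 mm and grips with 20 to 120 N. Pads are 22 mm wide; open, the fingers measure 114 mm over their backs; the gripper's body (76 mm by 85 mm) begins 54 mm behind the grasp point. The pads swing forward as they close: fully open they stand 13 mm farther back than shut.
Start: joints at [-1.17, 0.332, -0.065, 1.46, 0.022, 1.35, -0.088], TCP at [0.257, 0.57, 0.242] pointing down, gripper open.
Joint ranges: [-2.6, 2.6], [-0.5, 2.12], [-1.47, 1.34], [0.16, 2.42], [-1.27, 4.41], [0.06, 2.06], [-2.6, 2.6]. Speed limits (rad/s): [2.22, 2.22, 2.79, 2.79, 3.14, 3.14, 3.14].

INTERFACE

Orientations are given as a unit quaternion [x, y, z, w].
In Python, from workcell import get_obs, camera, hand_in, tip_reach gives the robot as it stands. The module is installed in compiled form; this text tells all that it offers.
- The arm moves only by the tool move_arm, never from a script. Its argument "plan" is a list of rows, each an object with "delta_pos": the shift along the tool's x, y, z in a scale on which 1.0 is 0.5 m, a list of three; "turn": the turn, a rotation vector about the tool's x, y, z in fractions of the full range, 1 being 2 rad, a list of three; "fingers": the closure, from 0 (fully open) to 1 (shut). A call has 1 to 12 rows; each row is the pose to reach, as a shift and turn from the pose commanded when the call began, along the tool's axes at that moment; what a row does not reach only later rows make up. A row lasts 1/8 s, in which the tool goes at most 62.5 mm and 10.7 degrees, less where a joint would pass 70% of its speed; a pose out of reach is approached as far as the arm can. No shift or turn number may pass 1 either way. A call with a gripper value outside its range is refused whole. The fingers move at their own pace and stop on an object; "force" is the grip in N (left out, the last holds). Time passes only in rows, so rows that repeat a pose let the fingers close. It gives the time, the measured TCP pose, the force, the opening and the grip force at its end, in the units of the state.
- get_obs(): the state, without advancing time (a new reading comes with each control period).
- camera(name): name is "side" or "top" or "wrist"; returns a dict with "color" (420x560x3 uint8, red, green, blue), "range_z" (420x560 float32, m along the optical axis (not along the pixel's ray), 0 where there is no reading), "fx", "fy", "cx", "cy" (pixels), "R" (3x3) and "t" (3): a world point X has camera coordinates R X + t; the wrist camera has in their place "tool_from_camera" (4x4, takes a point from camera to tool coordinates, whose origin is the TCP and whose axes are the flange's). Camera axes: x right, y down, z forward; pixel columns grow to the right and rows downward; lengths in m; the calibration is good to about 2 mm. The wrist camera is an equidistant fisheye: a pixel r from the principal point sees the ray r / f radians off the axis. A picture is of the moment at which its call begins: read the wrist's pose just before it.
- hand_in(): hands the job in; it is judged then, once.
The state is a dict: "clock": time; "joint_pos": joint angles; "joint_velocities": joint speeds; "tau": joint torques, N m; "position": TCP position; "ee_rot": TCP orientation; "ft_force": force on the tool from outside, world axes, zero at the start; "torque": the same for the moment, N m; "grip_width": opening from 0.0 (shut) to 1.0 (fully open); "grasp_force": force on a finger pad.
Only numpy, scipy, OpenCV 4.12 (cv2) and the standard library are available. Lean on these libraries where they do the work, as an engineer would, in place of code of your own. Each camera call takes 0.05 s, during which the arm holds its last target. There are 200 camera calls.

TASK

Pick up the steel weighing scoop by its handle, tip the round sweet from it into the serving dish on the wooden board, and stand the empty scoop upright on the worktop again. Then lift the dish straight up by its handle, about 10 cm clear of the board, and in the air turn it a quarter turn anticlockwise (seen from above), so that its handle, which pointed towards the robot, points to the robot's right; keep it level and over the board, with the sweet resting in the middle of the dish. Finish holding the dish still like that (do not put it down); never touch the sweet with the fingers and leave the other goods where they are.

Things in the scene. Friction and masses are not known exactly. Their poses are not given: they have to be found in the camera images.
- board: fixed dark wooden board, 160 mm (its x) by 140 mm (its y), 6 mm thick, flat on the worktop; origin at the centre of its underside; x points roughly away from the robot, y to the robot's left, z up. The dish starts centred on it within a few mm, axes parallel within 2 degrees
- dish: loose round brass dish, 120 mm across the rim, 24 mm high, about 0.14 kg, on a foot 72 mm across, standing on the board; origin at the centre of its underside, z up, -x towards its handle. Inside, a flat middle of radius 10 mm at z = 6 mm; from there the floor rises at 18, then 29 degrees to the rim
- dish_handle (a point): point to grip on the dish's handle, at (-88, 0, 40) mm in the dish's frame, axes as the dish's. The handle is an upright dark wooden fin 10 mm thick (along y), x = -108 to -62, z = 16 to 52 mm, pinched across its thickness from above; it starts towards the robot
- scoop: loose steel scoop, 0.12 kg, flat on the worktop to the right; origin at the underside of its floor, z up, x towards its spout, starting away from the robot, turned 10 to 65 degrees left. Trough x = -50 to 62 mm, 64 mm wide, walls 30 mm high; floor 3 mm thick, flat to x = 28, then rising at 15 degrees to the open spout. Tipped spout-down 35 to 45 degrees the sweet rolls out
- scoop_handle (a point): point to grip on the scoop's handle, at (-78, 0, 40) mm in the scoop's frame, axes as the scoop's. The handle is an upright dark wooden fin behind the trough, 10 mm thick (along y), x = -98 to -50, z = 16 to 54 mm, pinched across its thickness from above
- scoop_spout (a point): middle of the floor's edge at the tip of the spout, at (62, 0, 12) mm in the scoop's frame; the spout is about 44 mm wide inside there
- sweet_center (a point): centre of the sweet: a hard cream-coloured ball 28 mm across, 20 g, lying loose in the scoop's trough at the start. It rolls with some resistance (it stays put on slopes under about 8 degrees); resting in the middle of the dish its centre is about 20 mm above the dish's origin
- mug: bystander, loose, to be left alone: stoneware mug, 85 mm across, 94 mm high, left near the scale; origin at the centre of its underside
- tongs: bystander, loose, to be left alone: steel spring tongs lying flat, 158 mm long, left; origin at the centre of its underside
- packet_green: bystander, loose, to be left alone: flat printed packet 52x82x18 mm, front left; origin at the centre of its underside
- packet_pink: bystander, loose, to be left alone: flat printed packet 52x82x18 mm, back left; origin at the centre of its underside
- tin_a: bystander, loose, to be left alone: round tin, 45 mm across, 19 mm high, between the scoop and the board, near the front edge; origin at the centre of its underside
- tin_b: bystander, loose, to be left alone: round tin, 45 mm across, 19 mm high, behind the board; origin at the centre of its underside
- carton: bystander, loose, to be left alone: standing carton 26x48x75 mm, far right; origin at the centre of its underside
- sweet: the same sweet as sweet_center; its body origin lies on its surface and turns with it as it rolls, so use sweet_center for its place

How it is judged:
On the way, in this order (a step that is already met when the one before it is completed fails the run):
1. the scoop is lifted with the sweet in it (height (world z) of scoop above 0.03 m and distance between sweet_center and scoop below 0.075 m), for 0.1 s.
2. the sweet lies in the dish, clear of the scoop, and the dish stands on the board (horizontal distance between sweet_center and dish below 0.03 m and z of sweet_center in the frame of dish below 0.04 m and height (world z) of dish below 0.015 m and contact force between scoop and sweet below 0.02 N), for 0.2 s.
3. the scoop stands upright on the worktop, let go, the sweet in the dish (height (world z) of scoop below 0.006 m and angle between scoop's own z axis and vertical below 0.1 rad and contact force between the fingers and scoop below 0.1 N and z of sweet_center in the frame of dish below 0.04 m and horizontal distance between sweet_center and dish below 0.03 m), for 0.2 s.
4. the dish is lifted clear of the board, not yet turned (within 20 degrees), the sweet in its middle (height (world z) of dish above 0.045 m and angle between the x axis of dish and the x axis of board, either way round below 0.35 rad and x of dish_handle in the frame of board below -0.03 m and horizontal distance between sweet_center and dish below 0.02 m and z of sweet_center in the frame of dish below 0.04 m), for 0.1 s.
At the end, for the whole second after the job is handed in: Dish held by the gripper alone, still, 50 to 250 mm up, level within 7 degrees, within 70 mm of the board's centre (seen from above), handle a quarter turn anticlockwise (within 11 degrees); sweet in the dish within 20 mm of its middle; scoop upright on the worktop, let go (height (world z) of dish between 0.05 and 0.25 m and contact force between the fingers and dish above 1 N and contact force between dish and board below 0.1 N and contact force between each of dish, the fingers and scoop below 0.1 N and angle between dish's own z axis and vertical below 0.12 rad and angle between the x axis of dish and the y axis of board, either way round below 0.2 rad and y of dish_handle in the frame of board below -0.03 m and horizontal distance between dish and board below 0.07 m and linear speed of dish below 0.03 m/s and angular speed of dish below 0.15 rad/s and horizontal distance between sweet_center and dish below 0.02 m and z of sweet_center in the frame of dish below 0.04 m and height (world z) of scoop below 0.006 m and angle between scoop's own z axis and vertical below 0.1 rad); the arm keeps its last pose, push and grip.
It fails at once if the fingers touch the sweet (contact force between the fingers and sweet above 0.3 N).
It fails at once if the lifted dish lets the sweet roll more than 25 mm from the middle (height (world z) of dish above 0.03 m and horizontal distance between sweet_center and dish above 0.025 m).
It fails at once if the dish is tilted more than 11 degrees (angle between dish's own z axis and vertical above 0.2 rad).
It fails at once if another article is moved more than 30 mm (distance of any of mug, tongs, packet_green, packet_pink, tin_a, tin_b, carton from where it was at the start of the episode above 0.03 m).
It also fails if it takes over 72 s, if anything falls off the work surface, if the arm or the gripper's body presses on something with over 40 N, if the wrist force passes 120 N, or if a joint passes its speed limit or range.

## Working session

There is one attempt and no reset: what is moved stays moved. The work goes in short steps, Python scripts to look and compute and a tool call to move; the robot and the scene stay as the last step left them, time stands still between calls to the robot, and variables do not carry over. Pictures are saved under pics/ and viewed, at most 13 in all, crops included, and the job is handed in when it is done.

Besides the shell and the picture viewer there is one more tool, called after "Request:" as name(argument=value, ...), one argument or row to a line, values as JSON. move_arm: Moves the arm, as the interface text tells. Its arguments: {"type":"object","properties":{"plan":{"type":"array","items":{"type":"object","properties":{"delta_pos":{"type":"array","items":{"type":"number"}},"turn":{"type":"array","items":{"type":"number"}},"fingers":{"type":"number"}}}},"force":{"type":"number"}},"required":["plan"]}

```bash
mkdir -p pics; python3 - <<'E'
from workcell import get_obs, camera, tip_reach
import cv2, numpy as np
o=get_obs(); print({k:np.round(v,3) for k,v in o.items()}, tip_reach)
for n in("top","side"):
    c=camera(n); cv2.imwrite(f"pics/{n}0.png",c["color"][:,:,::-1]); np.savez(n+"0.npz",**c)
    print(n,c["fx"],c["fy"],c["cx"],c["cy"],c["R"],c["t"])
E
```

```text
{'clock': np.float64(0.0), 'joint_pos': array([-1.17 ,  0.333, -0.065,  1.461,  0.022,  1.35 , -0.088]), 'joint_velocities': array([ 0.001, -0.001,  0.001,  0.   , -0.002, -0.   , -0.001]), 'tau': array([ 0.0000e+00, -6.2545e+01,  4.9000e-02, -3.9162e+01,  1.6000e-02,
        1.0000e-02,  0.0000e+00]), 'position': array([0.257, 0.569, 0.241]), 'ee_rot': array([ 0.21 ,  0.978, -0.001, -0.   ]), 'ft_force': array([-0.047, -0.979, -0.364]), 'torque': array([-0.047, -0.028, -0.021]), 'grasp_force': np.float64(0.0), 'grip_width': np.float64(1.001)} 0.011
top 480.2996222579216 480.2996222579216 272.06530536804246 210.9726374666221 [[ 0.02740303 -0.99959187  0.00807271]
 [-0.99174064 -0.02819827 -0.12512135]
 [ 0.12529792 -0.00457733 -0.9921086 ]] [-0.09363753  0.55264489  1.27135276]
side 402.51193348119847 402.51193348119847 279.2987794959934 207.9892642381758 [[-0.95839759 -0.28538157  0.00560569]
 [-0.17346337  0.56672128 -0.80544239]
 [ 0.22668155 -0.77290643 -0.59264756]] [0.51853598 0.18980472 0.99948393]
```

View pics/top0.png

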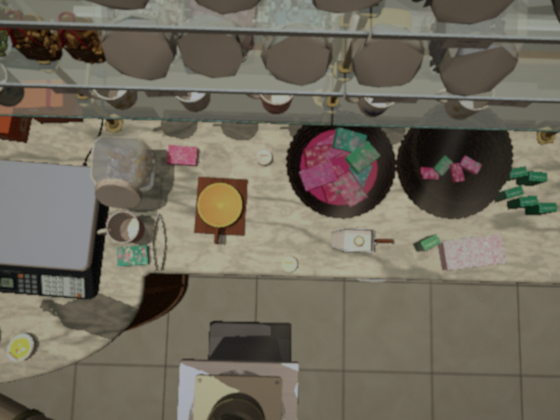

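View pics/side0.png

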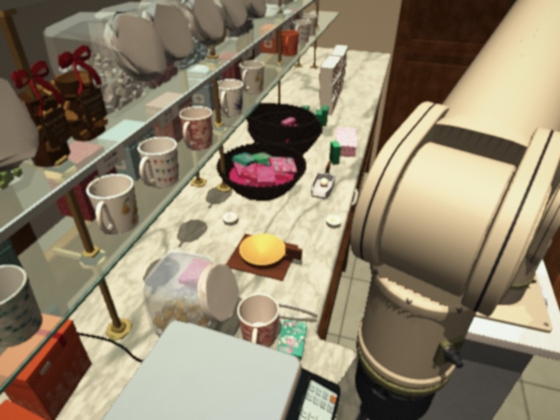

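The top view shows the dish at (220,205) with its handle at about (220,238), towards the robot. The scoop is at (358,241) with its spout to the left and its handle at (385,241). The tins are at (264,157) and (289,264). The side view confirms this layout, and the arm is clear of the work.

```bash
cat > h.py <<'E'
import numpy as np, cv2
from scipy.spatial.transform import Rotation as Rn
def ray(c,u,v):
    d=c["R"].T@np.array([(u-c["cx"])/c["fx"],(v-c["cy"])/c["fy"],1.]); return -c["R"].T@c["t"],d
def onz(c,u,v,z):
    o,d=ray(c,u,v); return o+d*(z-o[2])/d[2]
def cloud(c):
    v,u=np.mgrid[:420,:560]; z=c["range_z"]
    P=np.stack([(u-c["cx"])/c["fx"]*z,(v-c["cy"])/c["fy"]*z,z],-1)
    return (P-c["t"])@c["R"]
E
python3 - <<'E'
from h import *
c=dict(np.load("top0.npz")); P=cloud(c); im=c["color"]; hsv=cv2.cvtColor(im,cv2.COLOR_RGB2HSV)
np.set_printoptions(precision=3,suppress=True)
for n,u,v,z in [("dish",220,205,.03),("dishh",220,238,.05),("tin_a",289,264,.019),("scoop",356,241,.01),("sc_h",385,241,.05),("sweet",359,241,.03),("spout",335,241,.012),("worktop",310,225,0)]:
    print(n,onz(c,u,v,z),P[v,u],hsv[v,u])
cv2.imwrite("pics/crop0.png",cv2.resize(im[190:280,180:420,::-1],None,fx=3.3,fy=3.3,interpolation=cv2.INTER_CUBIC))
E
```

```text
dish [0.568 0.064 0.03 ] [0.571 0.067 0.006] [ 26 127 171]
dishh [0.477 0.059 0.05 ] [ 0.48   0.064 -0.   ] [21 54 89]
tin_a [ 0.413 -0.128  0.019] [ 0.413 -0.128  0.018] [ 33  38 174]
scoop [ 0.481 -0.312  0.01 ] [ 0.48  -0.308  0.03 ] [ 28  48 171]
sc_h [ 0.481 -0.382  0.05 ] [ 0.48  -0.38   0.058] [ 10 170  87]
sweet [ 0.48  -0.316  0.03 ] [ 0.48  -0.315  0.035] [ 38  22 175]
spout [ 0.48  -0.254  0.012] [ 0.48  -0.254  0.01 ] [ 18  36 162]
worktop [ 0.523 -0.185  0.   ] [ 0.523 -0.185  0.006] [ 21  46 165]
```

View pics/crop0.png

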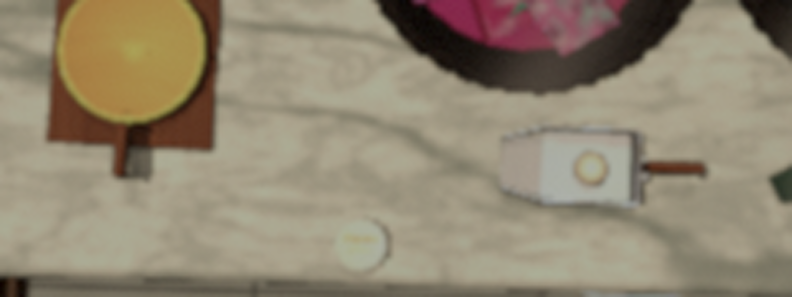

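```bash
cat >> h.py <<'E'
from workcell import get_obs, camera
np.set_printoptions(precision=4,suppress=True)
def tool(yaw_y,tilt=0.):
    """tool pointing down, tool y at world angle yaw_y (deg); then tilt (deg) about its own y"""
    y=np.array([np.cos(np.radians(yaw_y)),np.sin(np.radians(yaw_y)),0]); z=np.array([0,0,-1.]); x=np.cross(y,z)
    return Rn.from_matrix(np.stack([x,y,z],1))*Rn.from_rotvec([0,np.radians(tilt),0])
def pose():
    o=get_obs(); return np.array(o["position"]),Rn.from_quat(o["ee_rot"])
def go(p,R):
    p0,R0=pose(); print("delta",R0.inv().apply(np.array(p)-p0),"turn",(R0.inv()*R).as_rotvec())
def blob(c,lo,hi,box):
    u0,u1,v0,v1=box; h=cv2.cvtColor(c["color"],cv2.COLOR_RGB2HSV); m=cv2.inRange(h,lo,hi); k=np.zeros_like(m); k[v0:v1,u0:u1]=m[v0:v1,u0:u1]
    n,l,s,ce=cv2.connectedComponentsWithStats(k); i=1+s[1:,4].argmax(); return l==i
def axis(P):
    m=P.mean(0); w,V=np.linalg.eigh(np.cov((P-m).T)); a=V[:,-1]; t=(P-m)@a; return m,np.degrees(np.arctan2(a[1],a[0])),t.min(),t.max()
E
python3 - <<'E'
from h import *
c=dict(np.load("top0.npz"))
def pts(m,z): v,u=np.nonzero(m); return np.array([onz(c,a,b,z)[:2] for a,b in zip(u,v)])
m=blob(c,(0,100,30),(20,255,140),(370,405,230,252)); print("sc handle",m.sum(),axis(pts(m,.054)))
m=blob(c,(20,100,120),(35,255,255),(180,260,170,240)); P=pts(m,.03); print("dish",m.sum(),cv2.minEnclosingCircle(P.astype(np.float32)))
m=blob(c,(0,80,20),(22,255,140),(190,250,170,245)); 
P=pts(m,.006); print("board+h",m.sum(),cv2.minAreaRect(P.astype(np.float32)),P.min(0),P.max(0))
go([.48,.1,.25],tool(0)); 
E
```

```text
sc handle 47 (array([ 0.4827, -0.3768]), np.float64(89.79939623257572), np.float64(-0.022942762088661896), np.float64(0.02242791568638609))
dish 1078 ((0.5696947574615479, 0.06652228534221649), 0.06156869977712631)
board+h 1269 ((0.5569359660148621, 0.06577493250370026), (0.13946354389190674, 0.18371209502220154), 88.42146301269531) [ 0.4653 -0.0059] [0.6497 0.136 ]
delta [-0.3964 -0.3362 -0.0079] turn [-0.0011  0.0008  1.1471]
```

Careful with the scale: shifts go in shares of 0.5 m and turns go in shares of 2 rad. That gives: -0.396 m / 0.5 = -0.792, -0.336 m / 0.5 = -0.672, 1.147 rad / 2 = 0.5735.

Request:
move_arm(
  plan=[
    {"delta_pos": [-0.792,-0.672,-0.016],"turn": [0,0,0.5735],"fingers": 0},
    {"delta_pos": [-0.792,-0.672,-0.016],"turn": [0,0,0.5735],"fingers": 0},
    {"delta_pos": [-0.792,-0.672,-0.016],"turn": [0,0,0.5735],"fingers": 0},
    {"delta_pos": [-0.792,-0.672,-0.016],"turn": [0,0,0.5735],"fingers": 0},
    {"delta_pos": [-0.792,-0.672,-0.016],"turn": [0,0,0.5735],"fingers": 0},
    {"delta_pos": [-0.792,-0.672,-0.016],"turn": [0,0,0.5735],"fingers": 0},
    {"delta_pos": [-0.792,-0.672,-0.016],"turn": [0,0,0.5735],"fingers": 0},
    {"delta_pos": [-0.792,-0.672,-0.016],"turn": [0,0,0.5735],"fingers": 0},
    {"delta_pos": [-0.792,-0.672,-0.016],"turn": [0,0,0.5735],"fingers": 0},
    {"delta_pos": [-0.792,-0.672,-0.016],"turn": [0,0,0.5735],"fingers": 0},
  ],
)

```text
clock: 1.35
position: [0.48, 0.0992, 0.2501]
ee_rot: [0.708, 0.706, -0.0, -0.0]
ft_force: [0.5, 0.3, 0.0]
grip_width: 0.998
grasp_force: 0.0
```

```bash
python3 - <<'E'
from h import *
go([.483,-.381,.17],tool(0)); print(get_obs()["joint_pos"])
E
```

```text
delta [-0.4802  0.0045  0.0802] turn [-0.0003  0.0002 -0.0032]
[-0.6978  0.0144  0.4082  1.8148 -0.0059  1.314  -0.2913]
```

Scaled: -0.48 m / 0.5 = -0.96, 0.08 m / 0.5 = 0.16.

Request:
move_arm(
  plan=[
    {"delta_pos": [-0.96,0.008,0.16],"turn": [0,0,0],"fingers": 0.2},
    {"delta_pos": [-0.96,0.008,0.16],"turn": [0,0,0],"fingers": 0.2},
    {"delta_pos": [-0.96,0.008,0.16],"turn": [0,0,0],"fingers": 0.2},
    {"delta_pos": [-0.96,0.008,0.16],"turn": [0,0,0],"fingers": 0.2},
    {"delta_pos": [-0.96,0.008,0.16],"turn": [0,0,0],"fingers": 0.2},
    {"delta_pos": [-0.96,0.008,0.16],"turn": [0,0,0],"fingers": 0.2},
    {"delta_pos": [-0.96,0.008,0.16],"turn": [0,0,0],"fingers": 0.2},
    {"delta_pos": [-0.96,0.008,0.16],"turn": [0,0,0],"fingers": 0.2},
    {"delta_pos": [-0.96,0.008,0.16],"turn": [0,0,0],"fingers": 0.2},
    {"delta_pos": [-0.96,0.008,0.16],"turn": [0,0,0],"fingers": 0.2},
  ],
)

```text
clock: 2.6
position: [0.4847, -0.3776, 0.1696]
ee_rot: [0.707, 0.708, 0.0, -0.001]
ft_force: [-0.7, 0.4, -0.6]
grip_width: 0.801
grasp_force: 0.0
```

```bash
python3 - <<'E'
from h import *
p,R=pose(); c=camera("wrist"); np.savez("w1.npz",p=p,q=R.as_quat(),**c); cv2.imwrite("pics/w1.png",c["color"][:,:,::-1])
print(p,R.as_quat(),c["fx"],c["cx"],c["cy"],c["tool_from_camera"],get_obs()["joint_pos"])
E
```

```text
[ 0.4847 -0.3776  0.1696] [ 0.7065  0.7077  0.0003 -0.0007] 325.19226210127806 282.68101702089035 213.87655514864815 [[ 0.0007 -0.95   -0.3124  0.0808]
 [ 1.      0.0002  0.0016 -0.0004]
 [-0.0014 -0.3124  0.95   -0.1319]
 [ 0.      0.      0.      1.    ]] [-0.0061  0.4379  0.7732  1.6177 -0.3222  1.219   0.835 ]
```

View pics/w1.png

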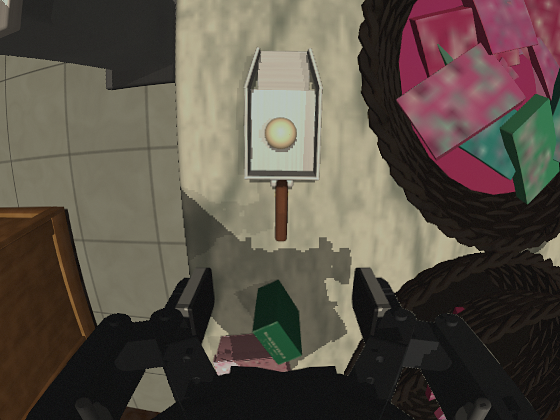

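The wrist view shows the scoop handle from (281,180) to (281,240), the sweet at (281,133), the carton at (278,320) and a basket on the right starting at about col 360.

```bash
cat >> h.py <<'E'
def wz(c,u,v,z,p,R):
    d=np.array([u-c["cx"],v-c["cy"]]); r=np.hypot(*d)+1e-9; th=r/c["fx"]
    q=np.array([*(d/r*np.sin(th)),np.cos(th)]); T=c["tool_from_camera"]
    o=R.apply(T[:3,3])+p; w=R.apply(T[:3,:3]@q); return o+w*(z-o[2])/w[2]
def wpts(c,m,z,p,R): v,u=np.nonzero(m); return np.array([wz(c,a,b,z,p,R)[:2] for a,b in zip(u,v)])
E
python3 - <<'E'
from h import *
c=dict(np.load("w1.npz")); p=c["p"];R=Rn.from_quat(c["q"])
m=blob(c,(0,100,30),(20,255,160),(260,300,184,250)); print("handle",m.sum(),axis(wpts(c,m,.054,p,R)))
print("sweet",wz(c,281,133,.02,p,R),"spout",wz(c,282,52,.03,p,R))
t=dict(np.load("top0.npz")); P=cloud(t); Q=P[200:262,380:450].reshape(-1,3); print("carton",Q[Q[:,2]>.065].min(0),Q[Q[:,2]>.065].max(0))
Q=P[120:235,290:520].reshape(-1,3); s=Q[(Q[:,2]>.03)&(Q[:,0]>.5)]
for y0 in(-.25,-.3,-.35,-.4,-.45): k=s[abs(s[:,1]-y0)<.025]; print(y0,k[:,0].min(),k[k[:,0]<k[:,0].min()+.03][:,2].max())
go([.483,-.381,.034],tool(0))
E
```

```text
handle 634 (array([ 0.4834, -0.3762]), np.float64(89.37275386259088), np.float64(-0.024574625312330903), np.float64(0.022695554655488073))
sweet [ 0.4831 -0.316   0.02  ] spout [ 0.4838 -0.2471  0.03  ]
carton [ 0.3913 -0.5456  0.0654] [ 0.5879 -0.0722  1.3312]
-0.25 0.5079853744617563 0.09709925400965332
-0.3 0.5146305092973528 0.09563786187156098
-0.35 0.5004093850144092 0.03697749238324483
-0.4 0.6034356830240093 0.10055127785219062
-0.45 0.5635119742440858 0.09812726577933609
delta [-0.0039 -0.002   0.136 ] turn [ 0.0001 -0.0015  0.0026]
```

Scaled: 0.136 m / 0.5 = 0.272, 0.126 m / 0.5 = 0.252.

Request:
move_arm(
  plan=[
    {"delta_pos": [-0.008,-0.004,0.1],"turn": [0,0,0],"fingers": 0.3},
    {"delta_pos": [-0.008,-0.004,0.2],"turn": [0,0,0],"fingers": 0.3},
    {"delta_pos": [-0.008,-0.004,0.252],"turn": [0,0,0],"fingers": 0.3},
    {"delta_pos": [-0.008,-0.004,0.272],"turn": [0,0,0],"fingers": 0.3},
    {"delta_pos": [-0.008,-0.004,0.272],"turn": [0,0,0],"fingers": 0.3},
    {"delta_pos": [-0.008,-0.004,0.272],"turn": [0,0,0],"fingers": 1},
    {"delta_pos": [-0.008,-0.004,0.272],"turn": [0,0,0],"fingers": 1},
    {"delta_pos": [-0.008,-0.004,0.272],"turn": [0,0,0],"fingers": 1},
    {"delta_pos": [-0.008,-0.004,0.272],"turn": [0,0,0],"fingers": 1},
    {"delta_pos": [-0.008,-0.004,0.272],"turn": [0,0,0],"fingers": 1},
    {"delta_pos": [-0.008,-0.004,0.272],"turn": [0,0,0],"fingers": 1},
    {"delta_pos": [-0.008,-0.004,0.272],"turn": [0,0,0],"fingers": 1},
  ],
  force=80,
)

```text
clock: 4.15
position: [0.4822, -0.3835, 0.035]
ee_rot: [0.707, 0.707, 0.0, 0.0]
ft_force: [-0.1, 0.3, 6.7]
grip_width: 0.102
grasp_force: 78.3
```

Scaled: -0.16 m / 0.5 = -0.32, -0.15 m / 0.5 = -0.3.

Request:
move_arm(
  plan=[
    {"delta_pos": [0,0,-0.02],"turn": [0,0,0],"fingers": 1},
    {"delta_pos": [0,0,-0.06],"turn": [0,0,0],"fingers": 1},
    {"delta_pos": [0,0,-0.1],"turn": [0,0,0],"fingers": 1},
    {"delta_pos": [0,0,-0.14],"turn": [0,0,0],"fingers": 1},
    {"delta_pos": [0,0,-0.18],"turn": [0,0,0],"fingers": 1},
    {"delta_pos": [0,0,-0.22],"turn": [0,0,0],"fingers": 1},
    {"delta_pos": [0,0,-0.26],"turn": [0,0,0],"fingers": 1},
    {"delta_pos": [0,0,-0.3],"turn": [0,0,0],"fingers": 1},
    {"delta_pos": [0,0,-0.32],"turn": [0,0,0],"fingers": 1},
    {"delta_pos": [0,0,-0.32],"turn": [0,0,0],"fingers": 1},
  ],
)

```text
clock: 5.4
position: [0.482, -0.3835, 0.1948]
ee_rot: [0.707, 0.707, 0.0, 0.0]
ft_force: [0.2, -0.2, -2.1]
grip_width: 0.105
grasp_force: 77.9
```

```bash
python3 - <<'E'
from h import *
p,R=pose(); c=camera("wrist"); np.savez("w2.npz",p=p,q=R.as_quat(),**c); cv2.imwrite("pics/w2.png",c["color"][:,:,::-1])
print(p,R.as_quat(),get_obs()["grasp_force"])
E
```

```text
[ 0.482  -0.3835  0.1948] [0.7071 0.7071 0.0002 0.0004] 77.8647243976593
```

View pics/w2.png

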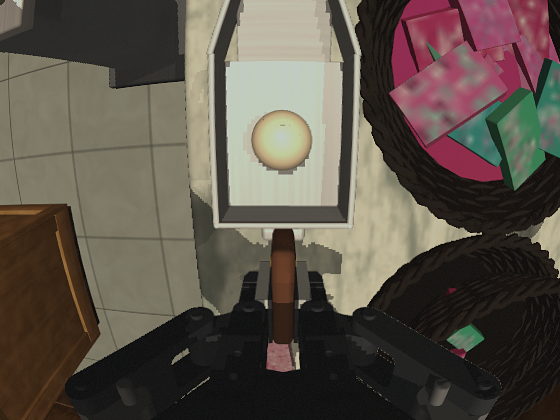

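The sweet is in the held scoop at (282,140), and the fin is between the pads at (283,290). Next I carry the scoop gently towards the dish.

Scaled: 0.278 m / 0.5 = 0.556, 0.086 m / 0.5 = 0.172.

Request:
move_arm(
  plan=[
    {"delta_pos": [0.02,0.006,0],"turn": [0,0,0],"fingers": 1},
    {"delta_pos": [0.06,0.018,0],"turn": [0,0,0],"fingers": 1},
    {"delta_pos": [0.12,0.036,0],"turn": [0,0,0],"fingers": 1},
    {"delta_pos": [0.18,0.056,0],"turn": [0,0,0],"fingers": 1},
    {"delta_pos": [0.24,0.074,0],"turn": [0,0,0],"fingers": 1},
    {"delta_pos": [0.3,0.092,0],"turn": [0,0,0],"fingers": 1},
    {"delta_pos": [0.36,0.112,0],"turn": [0,0,0],"fingers": 1},
    {"delta_pos": [0.42,0.13,0],"turn": [0,0,0],"fingers": 1},
    {"delta_pos": [0.48,0.148,0],"turn": [0,0,0],"fingers": 1},
    {"delta_pos": [0.52,0.16,0],"turn": [0,0,0],"fingers": 1},
    {"delta_pos": [0.544,0.168,0],"turn": [0,0,0],"fingers": 1},
    {"delta_pos": [0.556,0.172,0],"turn": [0,0,0],"fingers": 1},
  ],
)

```text
clock: 6.95
position: [0.5677, -0.1047, 0.1939]
ee_rot: [0.707, 0.707, -0.0, -0.0]
ft_force: [0.4, -0.1, -1.3]
grip_width: 0.101
grasp_force: 77.9
```

```bash
python3 - <<'E'
from h import *
p,R=pose(); print(p,R.as_quat(),get_obs()["joint_pos"]); c=camera("wrist")
T=c["tool_from_camera"]; v,u=np.mgrid[:420,:560]; d=np.stack([u-c["cx"],v-c["cy"]],-1); r=np.hypot(d[...,0],d[...,1])+1e-9
th=r/c["fx"]; z=c["range_z"]; X=np.concatenate([d/r[...,None]*(np.tan(th)*z)[...,None],z[...,None]],-1)
W=R.apply((X.reshape(-1,3)@T[:3,:3].T+T[:3,3]))+p; W=W.reshape(420,560,3)
h=cv2.cvtColor(c["color"],cv2.COLOR_RGB2HSV)
for (a,b) in [(250,100),(250,200),(235,150),(320,150),(282,140),(282,50)]: print((a,b),W[b,a])
S=W[75:205,232:250].reshape(-1,3); A=np.c_[S,np.ones(len(S))][:,[0,1,3]]; k=np.linalg.lstsq(A,S[:,2],rcond=None)[0]; print("floor slope x,y deg",np.degrees(k[:2]))
m=blob(c,(15,40,150),(35,160,255),(220,340,0,210)); print("sweet px",m.sum(),np.argwhere(m).mean(0))
th=np.radians
for t in (0,8,12,16,20,24,28,32,36,40):
    zs=.06-.014*min(t/30,1); y=.038-(.143*np.cos(th(t))-.023*np.sin(th(t))); zz=zs+.143*np.sin(th(t))+.023*np.cos(th(t)); print(t,round(t*np.pi/180,3),"dx",round(y-p[1],3),"dz",round(p[2]-zz,3),"dy",round(.568-p[0],3))
E
```

```text
[ 0.5677 -0.1047  0.1939] [ 0.7069  0.7073 -0.0002 -0.0002] [-0.4812  0.3018  0.7061  1.6885 -0.2061  1.228   0.2731]
(250, 100) [ 0.5513 -0.0184  0.1612]
(250, 200) [ 0.5504 -0.0703  0.1614]
(235, 150) [ 0.5435 -0.0436  0.1626]
(320, 150) [ 0.5865 -0.0437  0.1618]
(282, 140) [ 0.5672 -0.0363  0.189 ]
(282, 50) [0.5672 0.0068 0.1626]
floor slope x,y deg [124.8598  -0.9227]
sweet px 1202 [141.6955 275.1082]
0 0.0 dx -0.0 dz 0.111 dy 0.0
8 0.14 dx 0.004 dz 0.095 dy 0.0
12 0.209 dx 0.008 dz 0.087 dy 0.0
16 0.279 dx 0.012 dz 0.08 dy 0.0
20 0.349 dx 0.016 dz 0.073 dy 0.0
24 0.419 dx 0.021 dz 0.066 dy 0.0
28 0.489 dx 0.027 dz 0.06 dy 0.0
32 0.559 dx 0.034 dz 0.053 dy 0.0
36 0.628 dx 0.041 dz 0.045 dy 0.0
40 0.698 dx 0.048 dz 0.038 dy 0.0
```

Scaled: 0.107 m / 0.5 = 0.214, 0.003 m / 0.5 = 0.006, -0.209 rad / 2 = -0.1045.

Request:
move_arm(
  plan=[
    {"delta_pos": [0,0,0.03],"turn": [0,0,0],"fingers": 1},
    {"delta_pos": [0,0,0.08],"turn": [0,0,0],"fingers": 1},
    {"delta_pos": [0,0,0.14],"turn": [0,0,0],"fingers": 1},
    {"delta_pos": [0,0,0.19],"turn": [0,0,0],"fingers": 1},
    {"delta_pos": [0.002,0,0.214],"turn": [0,-0.015,0],"fingers": 1},
    {"delta_pos": [0.004,0,0.206],"turn": [0,-0.035,0],"fingers": 1},
    {"delta_pos": [0.006,0,0.198],"turn": [0,-0.05,0],"fingers": 1},
    {"delta_pos": [0.008,0,0.19],"turn": [0,-0.07,0],"fingers": 1},
    {"delta_pos": [0.01,0,0.186],"turn": [0,-0.0785,0],"fingers": 1},
    {"delta_pos": [0.012,0,0.182],"turn": [0,-0.0875,0],"fingers": 1},
    {"delta_pos": [0.014,0,0.178],"turn": [0,-0.096,0],"fingers": 1},
    {"delta_pos": [0.016,0,0.174],"turn": [0,-0.1045,0],"fingers": 1},
  ],
)

```text
clock: 8.5
position: [0.5678, -0.0975, 0.1074]
ee_rot: [0.703, 0.703, -0.074, 0.074]
ft_force: [0.2, 0.2, -1.4]
grip_width: 0.106
grasp_force: 77.9
```

```bash
python3 - <<'E'
from h import *
p,R=pose(); print(p,R.as_quat()); c=camera("wrist")
h=cv2.cvtColor(c["color"],cv2.COLOR_RGB2HSV)
cv2.imwrite("pics/w3.png",c["color"][:,:,::-1])
th=np.radians
for t in (16,20,24,27,30,33,36,38,40):
    zs=.06-.014*min(t/30,1); y=.038-(.143*np.cos(th(t))-.023*np.sin(th(t))); zz=zs+.143*np.sin(th(t))+.023*np.cos(th(t)); print(t); go([.568,y,zz],tool(0,-t))
E
```

```text
[ 0.5678 -0.0975  0.1074] [ 0.7033  0.7031 -0.0741  0.0741]
16
delta [ 0.0022  0.     -0.0072] turn [ 0.0002 -0.0688  0.0006]
20
delta [ 0.0052  0.     -0.0151] turn [ 0.0003 -0.1386  0.0006]
24
delta [ 0.0089  0.     -0.0229] turn [ 0.0003 -0.2084  0.0006]
27
delta [ 0.0121  0.     -0.0285] turn [ 0.0003 -0.2608  0.0006]
30
delta [ 0.0157  0.0001 -0.034 ] turn [ 0.0003 -0.3132  0.0006]
33
delta [ 0.0193  0.0001 -0.0406] turn [ 0.0003 -0.3655  0.0006]
36
delta [ 0.0233  0.0001 -0.0471] turn [ 0.0003 -0.4179  0.0006]
38
delta [ 0.0261  0.0001 -0.0513] turn [ 0.0003 -0.4528  0.0006]
40
delta [ 0.0291  0.0001 -0.0554] turn [ 0.0004 -0.4877  0.0006]
```

View pics/w3.png

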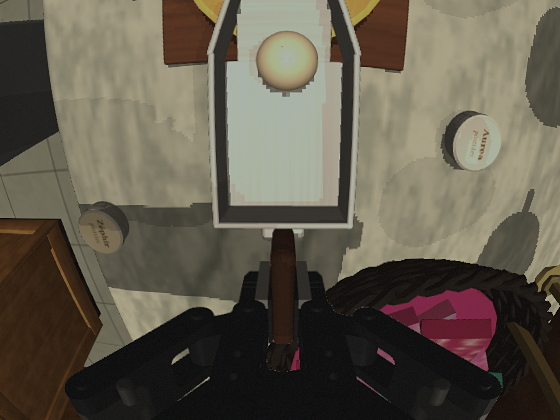

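The sweet has rolled to the kink at (287,60), with the spout over the dish. I keep tipping slowly.

Scaled: -0.0513 m / 0.5 = -0.1026, -0.0406 m / 0.5 = -0.0812, -0.453 rad / 2 = -0.2265.

Request:
move_arm(
  plan=[
    {"delta_pos": [0.004,0,-0.014],"turn": [0,-0.0345,0],"fingers": 1},
    {"delta_pos": [0.01,0,-0.03],"turn": [0,-0.0695,0],"fingers": 1},
    {"delta_pos": [0.018,0,-0.046],"turn": [0,-0.104,0],"fingers": 1},
    {"delta_pos": [0.024,0,-0.057],"turn": [0,-0.13,0],"fingers": 1},
    {"delta_pos": [0.029,0,-0.064],"turn": [0,-0.1475,0],"fingers": 1},
    {"delta_pos": [0.0314,0,-0.068],"turn": [0,-0.1565,0],"fingers": 1},
    {"delta_pos": [0.0338,0,-0.072],"turn": [0,-0.165,0],"fingers": 1},
    {"delta_pos": [0.036,0,-0.076],"turn": [0,-0.174,0],"fingers": 1},
    {"delta_pos": [0.0386,0,-0.0812],"turn": [0,-0.1825,0],"fingers": 1},
    {"delta_pos": [0.0412,0,-0.0856],"turn": [0,-0.1915,0],"fingers": 1},
    {"delta_pos": [0.0466,0,-0.094],"turn": [0,-0.209,0],"fingers": 1},
    {"delta_pos": [0.0522,0,-0.1026],"turn": [0,-0.2265,0],"fingers": 1},
  ],
)

```text
clock: 10.05
position: [0.5679, -0.0607, 0.1523]
ee_rot: [0.668, 0.669, -0.23, 0.231]
ft_force: [0.2, -0.1, 0.0]
grip_width: 0.105
grasp_force: 78.0
```

```bash
python3 - <<'E'
from h import *
p,R=pose(); print(p,R.as_quat()); c=camera("wrist"); s=camera("side"); t=camera("top")
im=np.zeros((420,760,3),np.uint8); im[:,:400]=c["color"][:,80:480]; im[:240,400:]=cv2.resize(s["color"][200:280,220:340],(360,240)); im[240:,400:]=cv2.resize(t["color"][170:240,170:310],(360,180))
cv2.imwrite("pics/w4.png",im[:,:,::-1])
for z,a in ((.16,0),): go([.568,-.08,.2],tool(0,-10)); go([.568,-.105,.23],tool(0))
E
```

```text
[ 0.5679 -0.0607  0.1523] [ 0.6684  0.6686 -0.2305  0.2306]
delta [-0.0452 -0.     -0.0258] turn [0.0004 0.4882 0.0018]
delta [-0.0834 -0.0001 -0.0341] turn [0.0002 0.6627 0.0019]
```

View pics/w4.png

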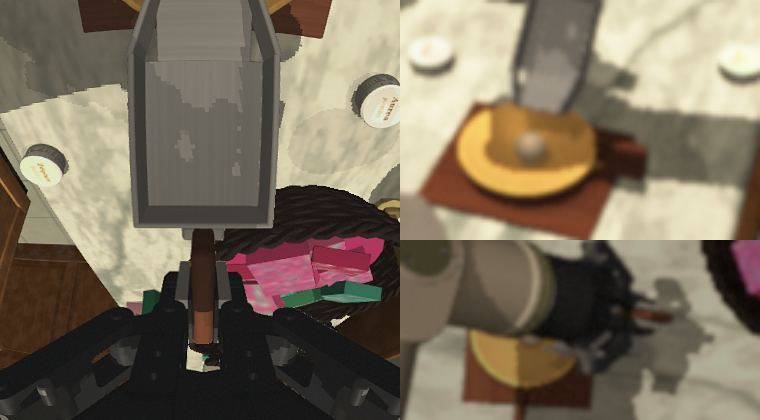

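The side view shows the sweet in the middle of the dish (at (530,148) in the composite). The scoop is empty, so I raise and level it.

Scaled: -0.083 m / 0.5 = -0.166, -0.065 m / 0.5 = -0.13, 0.663 rad / 2 = 0.3315.

Request:
move_arm(
  plan=[
    {"delta_pos": [-0.06,0,-0.032],"turn": [0,0.09,0],"fingers": 1},
    {"delta_pos": [-0.09,0,-0.052],"turn": [0,0.18,0],"fingers": 1},
    {"delta_pos": [-0.13,0,-0.06],"turn": [0,0.27,0],"fingers": 1},
    {"delta_pos": [-0.166,0,-0.068],"turn": [0,0.3315,0],"fingers": 1},
    {"delta_pos": [-0.166,0,-0.068],"turn": [0,0.3315,0],"fingers": 1},
    {"delta_pos": [-0.166,0,-0.068],"turn": [0,0.3315,0],"fingers": 1},
  ],
)

```text
clock: 10.95
position: [0.5676, -0.1057, 0.2294]
ee_rot: [0.707, 0.707, -0.0, -0.0]
ft_force: [0.3, 0.3, -1.1]
grip_width: 0.101
grasp_force: 78.1
```

```bash
python3 - <<'E'
from h import *
p,R=pose(); print(p,R.as_quat())
c=camera("wrist"); T=c["tool_from_camera"]; v,u=np.mgrid[:420,:560]; d=np.stack([u-c["cx"],v-c["cy"]],-1); r=np.hypot(d[...,0],d[...,1])+1e-9
z=c["range_z"]; X=np.concatenate([d/r[...,None]*(np.tan(r/c["fx"])*z)[...,None],z[...,None]],-1)
W=(R.apply((X.reshape(-1,3)@T[:3,:3].T+T[:3,3]))+p).reshape(420,560,3)
for a,b in ((282,90),(282,130),(282,190),(245,130),(320,130)): print(W[b,a],W[b,a,2]-p[2])
go([.483,-.383,.2],tool(0))
t=camera("top"); m=blob(t,(15,20,150),(40,110,255),(195,245,182,228)); 
cv2.imwrite("pics/t5.png",cv2.resize(t["color"][165:250,170:330,::-1],None,fx=4,fy=4))
E
```

```text
[ 0.5676 -0.1057  0.2294] [ 0.7072  0.707  -0.0001 -0.0004]
[ 0.5671 -0.0145  0.1972] -0.03218439401066389
[ 0.5671 -0.0347  0.1977] -0.03171978057148811
[ 0.5671 -0.0659  0.1967] -0.032699485105487425
[ 0.5486 -0.0345  0.198 ] -0.03143029706754616
[ 0.5862 -0.0345  0.1974] -0.032013157622634625
delta [-0.2782 -0.085   0.0291] turn [-0.0013 -0.0004  0.0016]
```

View pics/t5.png

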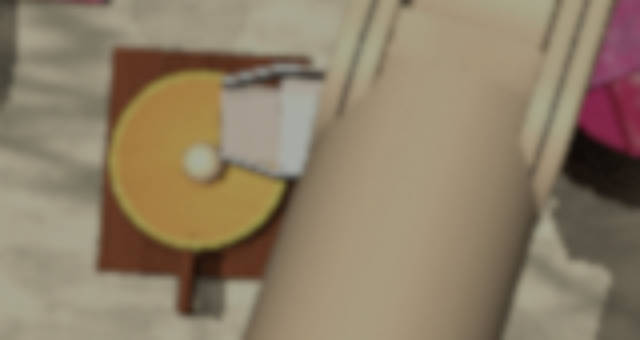

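The sweet rests in the middle of the dish at (203,160) in the crop, and the scoop is level. I take it back to where it stood.

Scaled: -0.278 m / 0.5 = -0.556, -0.085 m / 0.5 = -0.17.

Request:
move_arm(
  plan=[
    {"delta_pos": [-0.1,-0.03,0],"turn": [0,0,0],"fingers": 1},
    {"delta_pos": [-0.2,-0.06,0],"turn": [0,0,0],"fingers": 1},
    {"delta_pos": [-0.3,-0.09,0],"turn": [0,0,0],"fingers": 1},
    {"delta_pos": [-0.4,-0.12,0],"turn": [0,0,0],"fingers": 1},
    {"delta_pos": [-0.5,-0.152,0],"turn": [0,0,0],"fingers": 1},
    {"delta_pos": [-0.556,-0.17,0.06],"turn": [0,0,0],"fingers": 1},
    {"delta_pos": [-0.556,-0.17,0.16],"turn": [0,0,0],"fingers": 1},
    {"delta_pos": [-0.556,-0.17,0.24],"turn": [0,0,0],"fingers": 1},
    {"delta_pos": [-0.556,-0.17,0.32],"turn": [0,0,0],"fingers": 1},
    {"delta_pos": [-0.556,-0.17,0.36],"turn": [0,0,0],"fingers": 1},
    {"delta_pos": [-0.556,-0.17,0.368],"turn": [0,0,0],"fingers": 1},
    {"delta_pos": [-0.556,-0.17,0.368],"turn": [0,0,0],"fingers": 1},
  ],
)

```text
clock: 12.55
position: [0.4835, -0.3838, 0.0466]
ee_rot: [0.707, 0.707, 0.0, 0.0]
ft_force: [-0.4, 0.4, -1.0]
grip_width: 0.107
grasp_force: 77.9
```

Scaled: 0.011 m / 0.5 = 0.022, 0.01 m / 0.5 = 0.02.

Request:
move_arm(
  plan=[
    {"delta_pos": [0,0,0.008],"turn": [0,0,0],"fingers": 1},
    {"delta_pos": [0,0,0.016],"turn": [0,0,0],"fingers": 1},
    {"delta_pos": [0,0,0.02],"turn": [0,0,0],"fingers": 1},
    {"delta_pos": [0,0,0.022],"turn": [0,0,0],"fingers": 1},
    {"delta_pos": [0,0,0.022],"turn": [0,0,0],"fingers": 1},
  ],
)

```text
clock: 13.18
position: [0.4828, -0.3837, 0.0351]
ee_rot: [0.707, 0.707, 0.001, -0.0]
ft_force: [-2.3, 1.6, 4.2]
grip_width: 0.102
grasp_force: 79.0
```

Scaled: -0.17 m / 0.5 = -0.34, -0.12 m / 0.5 = -0.24.

Request:
move_arm(
  plan=[
    {"delta_pos": [0,0,0],"turn": [0,0,0],"fingers": 0.5},
    {"delta_pos": [0,0,0],"turn": [0,0,0],"fingers": 0.5},
    {"delta_pos": [0,0,0],"turn": [0,0,0],"fingers": 0.5},
    {"delta_pos": [0,0,0],"turn": [0,0,0],"fingers": 0.5},
    {"delta_pos": [0,0,-0.04],"turn": [0,0,0],"fingers": 0.5},
    {"delta_pos": [0,0,-0.12],"turn": [0,0,0],"fingers": 0.5},
    {"delta_pos": [0,0,-0.24],"turn": [0,0,0],"fingers": 0.5},
    {"delta_pos": [0,0,-0.34],"turn": [0,0,0],"fingers": 0.5},
    {"delta_pos": [0,0,-0.34],"turn": [0,0,0],"fingers": 0.5},
  ],
)

```text
clock: 14.3
position: [0.4839, -0.3856, 0.2101]
ee_rot: [0.707, 0.707, 0.001, 0.003]
ft_force: [-1.1, 0.5, -1.2]
grip_width: 0.503
grasp_force: 0.0
```

```bash
python3 - <<'E'
from h import *
p,R=pose(); print(p,R.as_quat(),get_obs()["joint_pos"])
c=camera("wrist"); T=c["tool_from_camera"]; v,u=np.mgrid[:420,:560]; d=np.stack([u-c["cx"],v-c["cy"]],-1); r=np.hypot(d[...,0],d[...,1])+1e-9
z=c["range_z"]; X=np.concatenate([d/r[...,None]*(np.tan(r/c["fx"])*z)[...,None],z[...,None]],-1)
W=(R.apply((X.reshape(-1,3)@T[:3,:3].T+T[:3,3]))+p).reshape(420,560,3)
for a,b in ((282,90),(282,130),(282,165),(262,130),(305,130)): print(W[b,a])
m=blob(c,(0,100,30),(20,255,160),(255,305,175,260)); print("handle",m.sum(),axis(wpts(c,m,.054,p,R)))
t=camera("top"); print("handle top",axis(np.array([onz(t,a,b,.058)[:2] for b,a in np.argwhere(blob(t,(0,80,20),(22,255,140),(210,235,231,248)))])))
m=blob(t,(20,100,120),(35,255,255),(180,260,170,240)); P=np.array([onz(t,a,b,.03)[:2] for b,a in np.argwhere(m)]); print("dish",cv2.minEnclosingCircle(P.astype(np.float32)))
go([.48,-.05,.21],tool(-90))
E
```

```text
[ 0.4839 -0.3856  0.2101] [0.7073 0.7069 0.0015 0.0034] [-0.0659  0.4363  0.8832  1.5681 -0.3492  1.2952  0.8644]
[ 0.4848 -0.284   0.0036]
[ 0.4848 -0.3257  0.0028]
[ 0.4845 -0.3555  0.0446]
[ 0.4642 -0.3255  0.0043]
[ 0.5086 -0.3255  0.0032]
handle 406 (array([ 0.4831, -0.3816]), np.float64(89.71267314708133), np.float64(-0.01948855327348378), np.float64(0.018533688632399202))
handle top (array([0.4862, 0.0565]), np.float64(104.1373924595657), np.float64(-0.03625927691555908), np.float64(0.026984936049463195))
dish ((0.5702046155929565, 0.06706389784812927), 0.061430905014276505)
delta [ 0.3338 -0.0029 -0.0042] turn [ 0.0005 -0.0018  1.5707]
```

Scaled: 0.45 m / 0.5 = 0.9, -0.012 m / 0.5 = -0.024, 1.57 rad / 2 = 0.785.

Request:
move_arm(
  plan=[
    {"delta_pos": [0.08,-0.002,0],"turn": [0,0,0.085],"fingers": 0.5},
    {"delta_pos": [0.18,-0.006,0],"turn": [0,0,0.175],"fingers": 0.5},
    {"delta_pos": [0.28,-0.008,0],"turn": [0,0,0.26],"fingers": 0.5},
    {"delta_pos": [0.38,-0.01,0],"turn": [0,0,0.35],"fingers": 0.5},
    {"delta_pos": [0.48,-0.012,0],"turn": [0,0,0.435],"fingers": 0.5},
    {"delta_pos": [0.58,-0.016,0],"turn": [0,0,0.525],"fingers": 0.5},
    {"delta_pos": [0.68,-0.02,0],"turn": [0,0,0.61],"fingers": 0.5},
    {"delta_pos": [0.78,-0.024,0.02],"turn": [0,0,0.7],"fingers": 0.5},
    {"delta_pos": [0.86,-0.024,0.02],"turn": [0,0,0.785],"fingers": 0.5},
    {"delta_pos": [0.9,-0.024,0.02],"turn": [0,0,0.785],"fingers": 0.5},
    {"delta_pos": [0.9,-0.024,0.02],"turn": [0,0,0.785],"fingers": 0.5},
    {"delta_pos": [0.9,-0.024,0.02],"turn": [0,0,0.785],"fingers": 0.5},
  ],
)

```text
clock: 15.9
position: [0.4704, 0.0652, 0.1946]
ee_rot: [1.0, 0.001, -0.001, -0.0]
ft_force: [0.1, -0.4, -0.5]
grip_width: 0.499
grasp_force: 0.0
```

```bash
python3 - <<'E'
from h import *
p,R=pose(); c=camera("wrist"); np.savez("w6.npz",p=p,q=R.as_quat(),**c); cv2.imwrite("pics/w6.png",c["color"][:,:,::-1])
print(p,R.as_quat(),get_obs()["joint_pos"])
E
```

```text
[0.4704 0.0652 0.1946] [ 1.      0.0011 -0.0005 -0.0001] [-1.1286  0.003   0.915   1.9451 -0.0033  1.1952 -1.7821]
```

View pics/w6.png

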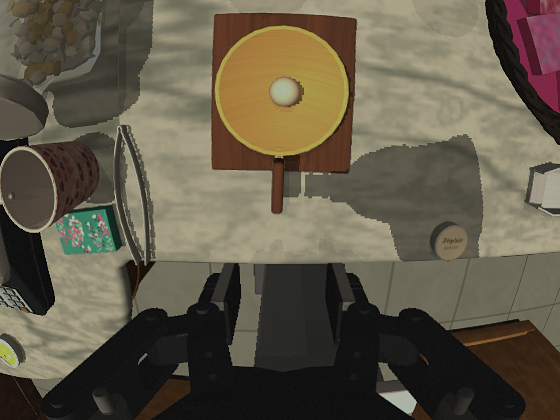

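The dish is at (283,91) with the sweet at (285,92). The handle fin runs from (280,160) to (277,213), and the board fills (213..356, 13..172).

```bash
python3 - <<'E'
from h import *
c=dict(np.load("w6.npz")); p=c["p"];R=Rn.from_quat(c["q"])
m=blob(c,(0,90,20),(20,255,160),(265,290,176,220)); print("handle",m.sum(),axis(wpts(c,m,.058,p,R)))
m=blob(c,(18,100,120),(35,255,255),(205,360,15,165)); P=wpts(c,m,.03,p,R); print("dish",cv2.minEnclosingCircle(P.astype(np.float32)))
h=blob(c,(0,80,20),(17,255,140),(200,370,5,172)); print("board",cv2.minAreaRect(wpts(c,h,.006,p,R).astype(np.float32)))
print("tip of handle",wz(c,277,213,.058,p,R), "sweet",wz(c,285,92,.026,p,R))
E
```

```text
handle 402 (array([0.4802, 0.0706]), np.float64(177.81470774403957), np.float64(-0.01574210922573764), np.float64(0.017184399234111428))
dish ((0.5690302848815918, 0.0675240308046341), 0.06146670877933502)
board ((0.5699727535247803, 0.06646443903446198), (0.13907308876514435, 0.1598294973373413), 88.46028137207031)
tip of handle [0.4631 0.0707 0.058 ] sweet [0.5677 0.064  0.026 ]
```

Scaled: 0.157 m / 0.5 = 0.314, -0.005 m / 0.5 = -0.01, 0.035 rad / 2 = 0.0175.

Request:
move_arm(
  plan=[
    {"delta_pos": [0.024,-0.01,0.1],"turn": [0,0,0.0175],"fingers": 0.5},
    {"delta_pos": [0.024,-0.01,0.2],"turn": [0,0,0.0175],"fingers": 0.5},
    {"delta_pos": [0.024,-0.01,0.28],"turn": [0,0,0.0175],"fingers": 0.5},
    {"delta_pos": [0.024,-0.01,0.314],"turn": [0,0,0.0175],"fingers": 0.5},
    {"delta_pos": [0.024,-0.01,0.314],"turn": [0,0,0.0175],"fingers": 0.5},
    {"delta_pos": [0.024,-0.01,0.314],"turn": [0,0,0.0175],"fingers": 0.5},
  ],
)

```text
clock: 16.7
position: [0.4839, 0.0715, 0.0396]
ee_rot: [1.0, -0.017, 0.001, -0.001]
ft_force: [-0.1, 0.1, -0.1]
grip_width: 0.504
grasp_force: 0.0
```

```bash
python3 - <<'E'
from h import *
p,R=pose(); c=camera("wrist"); np.savez("w7.npz",p=p,q=R.as_quat(),**c)
m=blob(c,(0,90,20),(20,255,160),(255,310,230,420)); a=np.argwhere(m); print(p,R.as_rotvec(),m.sum(),a.min(0),a.max(0))
cv2.imwrite("pics/w7.png",c["color"][:,:,::-1])
E
```

```text
[0.4839 0.0715 0.0396] [-3.139   0.054  -0.0032] 3037 [230 255] [346 309]
```

View pics/w7.png

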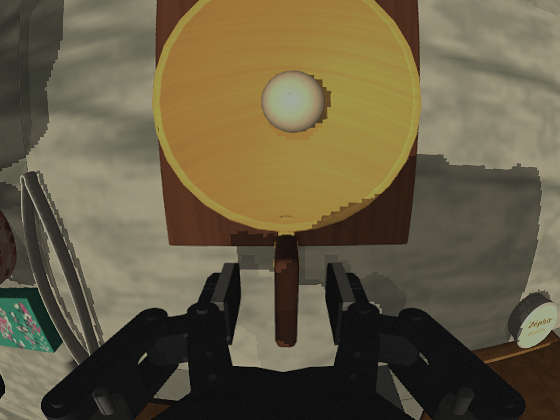

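The fin at (286,290) is centred between the pads (230 and 337), and the sweet is at (293,101). I close the fingers.

Request:
move_arm(
  plan=[
    {"delta_pos": [0,0,0],"turn": [0,0,0],"fingers": 0.75},
    {"delta_pos": [0,0,0],"turn": [0,0,0],"fingers": 0.8},
    {"delta_pos": [0,0,0],"turn": [0,0,0],"fingers": 0.85},
    {"delta_pos": [0,0,0],"turn": [0,0,0],"fingers": 0.88},
    {"delta_pos": [0,0,0],"turn": [0,0,0],"fingers": 0.91},
    {"delta_pos": [0,0,0],"turn": [0,0,0],"fingers": 1},
    {"delta_pos": [0,0,0],"turn": [0,0,0],"fingers": 1},
    {"delta_pos": [0,0,0],"turn": [0,0,0],"fingers": 1},
  ],
  force=50,
)

```text
clock: 17.75
position: [0.4829, 0.0714, 0.0382]
ee_rot: [1.0, -0.017, 0.0, -0.001]
ft_force: [-2.5, -0.3, 5.6]
grip_width: 0.113
grasp_force: 49.6
```

Request:
move_arm(
  plan=[
    {"delta_pos": [0,0,0],"turn": [0,0,0],"fingers": 1},
    {"delta_pos": [0,0,0],"turn": [0,0,0],"fingers": 1},
    {"delta_pos": [0,0,0],"turn": [0,0,0],"fingers": 1},
  ],
  force=110,
)

```text
clock: 18.12
position: [0.4829, 0.0715, 0.0382]
ee_rot: [1.0, -0.017, 0.0, -0.001]
ft_force: [-2.5, -1.4, 6.4]
grip_width: 0.098
grasp_force: 107.3
```

Scaled: -0.02 m / 0.5 = -0.04, -0.017 m / 0.5 = -0.034.

Request:
move_arm(
  plan=[
    {"delta_pos": [0,0,-0.004],"turn": [0,0,0],"fingers": 1},
    {"delta_pos": [0,0,-0.012],"turn": [0,0,0],"fingers": 1},
    {"delta_pos": [0,0,-0.024],"turn": [0,0,0],"fingers": 1},
    {"delta_pos": [0,0,-0.034],"turn": [0,0,0],"fingers": 1},
    {"delta_pos": [0,0,-0.04],"turn": [0,0,0],"fingers": 1},
    {"delta_pos": [0,0,-0.04],"turn": [0,0,0],"fingers": 1},
  ],
)

```text
clock: 18.88
position: [0.4829, 0.0715, 0.0583]
ee_rot: [1.0, -0.017, 0.0, -0.001]
ft_force: [-0.5, 0.2, -2.1]
grip_width: 0.095
grasp_force: 107.1
```

```bash
cat >> h.py <<'E'
def dish():
    o=get_obs(); p,R=pose(); c=camera("wrist"); T=c["tool_from_camera"]; v,u=np.mgrid[:420,:560]; d=np.stack([u-c["cx"],v-c["cy"]],-1); r=np.hypot(d[...,0],d[...,1])+1e-9
    z=c["range_z"]; X=np.concatenate([d/r[...,None]*(np.tan(r/c["fx"])*z)[...,None],z[...,None]],-1)
    W=(R.apply((X.reshape(-1,3)@T[:3,:3].T+T[:3,3]))+p).reshape(420,560,3)
    m=blob(c,(18,100,100),(35,255,255),(100,460,0,250)); hull=cv2.convexHull(np.argwhere(m)[:,::-1].astype(np.int32))
    k=np.zeros(m.shape,np.uint8); cv2.drawContours(k,[hull],-1,1,-1); e=k-cv2.erode(k,np.ones((5,5))); e[:4]=0; e=(e>0)&m
    S=W[e]; h=np.median(S[:,2]); S=S[abs(S[:,2]-h)<.012]; A=np.c_[S[:,:2]-S[:,:2].mean(0),np.ones(len(S))]; a=np.linalg.lstsq(A,S[:,2],rcond=None)[0]
    B=np.c_[2*S[:,:2],np.ones(len(S))]; f=np.linalg.lstsq(B,(S[:,:2]**2).sum(1),rcond=None)[0]; rr=np.sqrt(f[2]+f[0]**2+f[1]**2)
    ball=k.astype(bool)&~m; ball&=cv2.inRange(cv2.cvtColor(c["color"],cv2.COLOR_RGB2HSV),(0,0,60),(179,110,255))>0; ball[180:]=0
    n,l,s,ce=cv2.connectedComponentsWithStats(ball.astype(np.uint8)); i=1+s[1:,4].argmax(); b=wz(c,*ce[i],a[2]-.004,p,R)
    print("clock",o["clock"],"tcp",p,"rot",R.as_rotvec(),"grip",o["grasp_force"]); print("rim centre",f[:2],"r",rr,"z",a[2],"slope deg",np.degrees(a[:2]),"ball",b,ce[i],s[i,4])
E
python3 -c "
from h import *
dish()"
```

```text
clock 18.875 tcp [0.4829 0.0715 0.0583] rot [-3.1396  0.0537 -0.0007] grip 107.14256644248962
rim centre [0.5695 0.0688] r 0.0594687809580616 z 0.05106664329657865 slope deg [-0.0348  0.1122] ball [0.568  0.0654 0.0471] [291.3096  98.9809] 3094
```

Scaled: -0.08 m / 0.5 = -0.16, -0.004 m / 0.5 = -0.008.

Request:
move_arm(
  plan=[
    {"delta_pos": [0,0,-0.008],"turn": [0,0,0],"fingers": 1},
    {"delta_pos": [0,0,-0.024],"turn": [0,0,0],"fingers": 1},
    {"delta_pos": [0,0,-0.044],"turn": [0,0,0],"fingers": 1},
    {"delta_pos": [0,0,-0.068],"turn": [0,0,0],"fingers": 1},
    {"delta_pos": [0,0,-0.092],"turn": [0,0,0],"fingers": 1},
    {"delta_pos": [0,0,-0.116],"turn": [0,0,0],"fingers": 1},
    {"delta_pos": [0,0,-0.136],"turn": [0,0,0],"fingers": 1},
    {"delta_pos": [0,0,-0.152],"turn": [0,0,0],"fingers": 1},
    {"delta_pos": [0,0,-0.16],"turn": [0,0,0],"fingers": 1},
    {"delta_pos": [0,0,-0.16],"turn": [0,0,0],"fingers": 1},
    {"delta_pos": [0,0,-0.16],"turn": [0,0,0],"fingers": 1},
  ],
)

```text
clock: 20.3
position: [0.4826, 0.0713, 0.1378]
ee_rot: [1.0, -0.017, -0.0, -0.0]
ft_force: [-0.1, 0.1, -1.8]
grip_width: 0.098
grasp_force: 107.2
```

```bash
python3 - <<'E'
from h import *
dish()
# rotate about dish centre C (keeps it fixed): tool x points to C
p,R=pose(); print(get_obs()["joint_pos"])
C=np.array([.5697,.0683])
for t in (2,6,12,18,24,30,36,42,45):
    Q=Rn.from_rotvec([0,0,np.radians(t)]); print(t,round(np.radians(t),3),R.inv().apply(Q.apply(np.array([*(p[:2]-C),0]))+np.array([*(C-p[:2]),0])))
E
```

```text
clock 20.3 tcp [0.4826 0.0713 0.1378] rot [-3.1404  0.0537  0.0007] grip 107.1663236618042
rim centre [0.5691 0.0685] r 0.059470681782069816 z 0.13043789805512626 slope deg [-0.061   0.0353] ball [0.5677 0.0651 0.1264] [291.4929  98.8685] 3096
[-1.1152  0.1574  0.9556  1.9828 -0.1471  1.0725 -1.6997]
2 0.035 [ 0.0001  0.003  -0.    ]
6 0.105 [ 0.0005  0.0091 -0.    ]
12 0.209 [ 0.0019  0.0181 -0.    ]
18 0.314 [ 0.0043  0.0269 -0.    ]
24 0.419 [ 0.0075  0.0354 -0.    ]
30 0.524 [ 0.0117  0.0436 -0.    ]
36 0.628 [ 0.0167  0.0512 -0.    ]
42 0.733 [ 0.0224  0.0583 -0.    ]
45 0.785 [ 0.0255  0.0616 -0.0001]
```

Scaled: 0.0616 m / 0.5 = 0.1232, 0.0583 m / 0.5 = 0.1166, -0.785 rad / 2 = -0.3925.

Request:
move_arm(
  plan=[
    {"delta_pos": [0,0.003,0],"turn": [0,0,-0.0085],"fingers": 1},
    {"delta_pos": [0.0004,0.012,0],"turn": [0,0,-0.035],"fingers": 1},
    {"delta_pos": [0.002,0.026,0],"turn": [0,0,-0.075],"fingers": 1},
    {"delta_pos": [0.0048,0.0406,0],"turn": [0,0,-0.1175],"fingers": 1},
    {"delta_pos": [0.009,0.055,0],"turn": [0,0,-0.1605],"fingers": 1},
    {"delta_pos": [0.0144,0.0694,0],"turn": [0,0,-0.205],"fingers": 1},
    {"delta_pos": [0.0212,0.0832,0],"turn": [0,0,-0.249],"fingers": 1},
    {"delta_pos": [0.029,0.0962,0],"turn": [0,0,-0.2925],"fingers": 1},
    {"delta_pos": [0.037,0.1072,0],"turn": [0,0,-0.3315],"fingers": 1},
    {"delta_pos": [0.0448,0.1166,0],"turn": [0,0,-0.3665],"fingers": 1},
    {"delta_pos": [0.0498,0.122,0],"turn": [0,0,-0.388],"fingers": 1},
    {"delta_pos": [0.051,0.1232,0],"turn": [0,0,-0.3925],"fingers": 1},
  ],
)

```text
clock: 21.85
position: [0.5062, 0.0085, 0.1379]
ee_rot: [0.93, 0.367, 0.0, -0.0]
ft_force: [-0.1, 0.5, -1.5]
grip_width: 0.102
grasp_force: 107.2
```

```bash
python3 -c "
from h import *
dish(); go([.5697+.001,.0683-.0871,.138],tool(-1))"
```

```text
clock 21.85 tcp [0.5062 0.0085 0.1379] rot [-2.9221 -1.1518 -0.    ] grip 107.16545820236206
rim centre [0.5696 0.068 ] r 0.05947438528143041 z 0.13059451766627625 slope deg [0.0435 0.016 ] ball [0.5709 0.0646 0.1266] [291.1916  99.0045] 3100
delta [ 0.0285  0.0641 -0.0001] turn [-0.0005 -0.0007 -0.8024]
```

Scaled: 0.062 m / 0.5 = 0.124, 0.001 m / 0.5 = 0.002, -0.795 rad / 2 = -0.3975.

Request:
move_arm(
  plan=[
    {"delta_pos": [0,0.003,0],"turn": [0,0,-0.0085],"fingers": 1},
    {"delta_pos": [0.0004,0.012,0],"turn": [0,0,-0.035],"fingers": 1},
    {"delta_pos": [0.002,0.026,0],"turn": [0,0,-0.075],"fingers": 1},
    {"delta_pos": [0.0048,0.0406,0],"turn": [0,0,-0.1175],"fingers": 1},
    {"delta_pos": [0.009,0.055,0],"turn": [0,0,-0.1605],"fingers": 1},
    {"delta_pos": [0.0144,0.0694,0],"turn": [0,0,-0.205],"fingers": 1},
    {"delta_pos": [0.0212,0.0832,0],"turn": [0,0,-0.249],"fingers": 1},
    {"delta_pos": [0.029,0.0962,0],"turn": [0,0,-0.2925],"fingers": 1},
    {"delta_pos": [0.037,0.1072,0],"turn": [0,0,-0.3315],"fingers": 1},
    {"delta_pos": [0.0448,0.1166,0],"turn": [0,0,-0.3665],"fingers": 1},
    {"delta_pos": [0.0504,0.1226,0],"turn": [0,0,-0.39],"fingers": 1},
    {"delta_pos": [0.052,0.124,0],"turn": [0,0,-0.3975],"fingers": 1},
  ],
)

```text
clock: 23.4
position: [0.5676, -0.0187, 0.1379]
ee_rot: [0.716, 0.698, 0.0, -0.0]
ft_force: [-0.3, -0.7, -2.4]
grip_width: 0.095
grasp_force: 107.2
```

Request:
move_arm(
  plan=[
    {"delta_pos": [0,0,0],"turn": [0,0,0],"fingers": 1},
    {"delta_pos": [0,0,0],"turn": [0,0,0],"fingers": 1},
    {"delta_pos": [0,0,0],"turn": [0,0,0],"fingers": 1},
    {"delta_pos": [0,0,0],"turn": [0,0,0],"fingers": 1},
    {"delta_pos": [0,0,0],"turn": [0,0,0],"fingers": 1},
    {"delta_pos": [0,0,0],"turn": [0,0,0],"fingers": 1},
  ],
)

```text
clock: 24.15
position: [0.5675, -0.0187, 0.138]
ee_rot: [0.716, 0.698, 0.0, -0.0]
ft_force: [-0.8, 0.6, -1.7]
grip_width: 0.1
grasp_force: 107.2
```

```bash
python3 -c "
from h import *
dish(); print(get_obs()['joint_velocities'])
s=camera('side'); t=camera('top'); im=np.hstack([cv2.resize(s['color'][140:300,200:360],(400,400)),cv2.resize(t['color'][160:280,200:420],(400,218),interpolation=cv2.INTER_CUBIC)[:218] if 0 else cv2.resize(t['color'][130:290,200:420],(400,400))]); cv2.imwrite('pics/end.png',im[:,:,::-1])"
```

```text
clock 24.15 tcp [ 0.5675 -0.0187  0.138 ] rot [-2.2486 -2.193  -0.0013] grip 107.18896865844727
rim centre [0.5697 0.0686] r 0.05948201686329381 z 0.13078164377390522 slope deg [0.0996 0.0477] ball [0.5732 0.0671 0.1268] [291.2082  98.9395] 3093
[-0.0012  0.001   0.0005  0.0004  0.0006  0.0024  0.0002]
```

View pics/end.png

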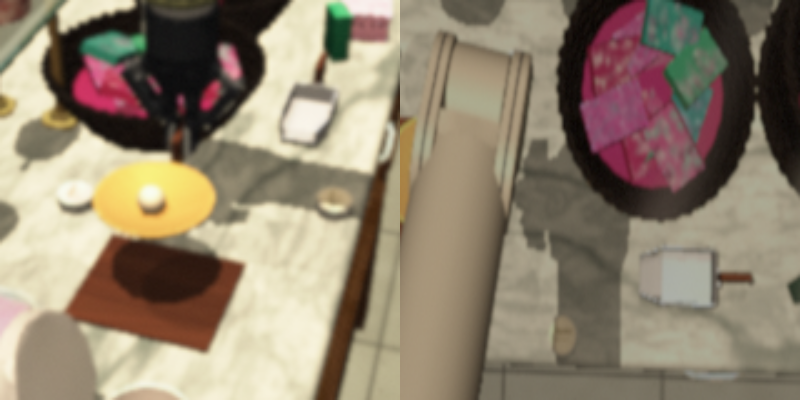

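The side view shows the dish level above the board with the sweet in its middle at (152,198) and the handle to the robot's right. The scoop stands empty on the worktop, at (310,110) in the side view and (680,277) in the top view, and the tins have not moved.

```bash
python3 -c "
from workcell import hand_in
print(hand_in())"
```

```text
the job is handed in; nothing more can be done
None
```

I handed the job in with the sweet in the middle of the dish, the empty scoop back upright on the worktop, and the dish held level and still about 10 cm above the board with its handle to the robot's right; no verdict came back.

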